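# Open the green specimen case and lay its lid back

### The job

Open the case with the green lid: take its green grip bar, swing the lid up and over past upright, and lower it gently until it lies fully back on the black rest rail behind the case, then let go. Do not let the lid fall onto the rail, and leave the case with the red lid shut.

Things in the scene. Friction and masses are not known exactly. Their poses are not given: they have to be found in the camera images.
- green_bar (a point): Centre of the green lid's grip bar: round, 12 mm thick, parallel to the hinge, 155 mm from it, between two thin steel arms (84 mm clear), 57 mm beyond the lid's free edge with open space between. Lid shut: bar level, 79 mm above the table, free below. It may turn in a grip. Lid: green frame, clear window, 180 mm along the hinge x 95 mm, 8 mm thick; about 0.25 kg with bar.
- green_hinge (a point): Middle of the green case's hinge line, 75 mm above the table; case fixed (grey box 180 x 98 x 74 mm). x axis along the hinge, z up. Shut lid and bar lie to -y; it opens over to +y, where a black rest rail stands 64 mm from the hinge, 107 mm above the table. Case turned up to 0.4 rad from the world axes, on the robot's left or right; the red case takes the other side.
- green_lid (a joint): Green lid's angle q, rad: 0 shut, 1.57 upright, 2.5 on its rest rail (its stop). Bar centre from the hinge, mm, in the hinge's axes: y = -155 cos q + 4 sin q, z = 155 sin q + 4 cos q. Light hinge: the lid falls freely either way from upright if let go.
- red_lid (a joint): Lid angle of the other case, alike but with red frame and red bar: 0 shut. It must stay shut.

How it is judged:
By the outcome, as a careful person would: the job done as asked, in the order asked, and still so for the second after the job is handed in, with the robot touching nothing.
It also fails if it takes over 42 s, if anything falls off the work surface, if the arm or the gripper's body presses on something with over 40 N, if the wrist force passes 120 N, or if a joint passes its speed limit or range.

### The arm

A 7-joint arm with a two-finger parallel gripper is mounted at the origin on the work surface. World frame = base frame: x ahead of the robot, y to its left, z up, the work surface at z = 0. Lengths are in m, angles in rad, forces in N, time in s.
With the tool pointing down it reaches from about 0.4 to 0.875 m from the base axis. Payload 19.3 kg.
Tool frame: the origin (TCP) lies on the mounting face of the last link; the fingertips stand 173 mm ahead of it and the grasp point (between the pads) lies 155 mm ahead of it (bot.grip_point_offset is the distance from the TCP to the grasp point, in m); z points along the fingers, y is the line along which they close (so a half turn about z gives the same grasp; the last joint's range is limited). The gripper opens to 85 mm and grips with 20 to 120 N. Pads are 22 mm wide; open, the fingers measure 114 mm over their backs; the gripper's body (76 mm by 85 mm) begins 54 mm behind the grasp point. The pads swing forward as they close: fully open they stand 13 mm farther back than shut.
Start: joints at [1.046, 0.521, -0.036, 1.599, 0.021, 1.021, -0.113], TCP at [0.275, -0.561, 0.405] pointing down, gripper open.
Joint ranges: [-2.91, 2.91], [-0.3, 2.13], [-1.5, 1.42], [0.17, 2.43], [-1.26, 4.41], [0.16, 1.93], [-2.52, 2.52]. Speed limits (rad/s): [1.89, 1.89, 2.39, 2.39, 3.01, 3.01, 3.01].

### API

Orientations are given as [roll, pitch, yaw] about the fixed x, y, z axes, in that order (R = Rz(yaw) Ry(pitch) Rx(roll)).
In Python, from workcell import bot gives the robot as it stands.
- The arm moves only by the tool arm_command, never from a script. Its argument "deltas" is a list of rows, each a list of 3 entries, a list of its own where there are three numbers: the shift along the tool's x, y, z in cm, then the turn, a rotation vector about the tool's x, y, z in rad, then the finger opening in cm, from 0 to 8.54. In form: [[[tx, ty, tz], [rx, ry, rz], claw], ...]. A call has 1 to 20 rows; each row shifts and turns the commanded pose from where the row before left it, along the tool's axes as they then stand; what a row does not reach is not made up. A row lasts 1/10 s, in which the tool goes at most 50 mm and 8.59 degrees, less where a joint would pass 70% of its speed; a pose out of reach is approached as far as the arm can. A call with a gripper value outside its range is refused whole. The fingers move at their own pace and stop on an object; "newtons" is the grip in N (left out, the last holds). Time passes only in rows, so rows that do not move let the fingers close. It gives the time, the measured TCP pose, the force, the opening and the grip force at its end, in the units of the state.
- bot.observe(): the state, without advancing time (a new reading comes with each control period).
- bot.grab_frame(name): name is "side" or "top" or "wrist"; returns a dict with "frame" (420x560x3 uint8, red, green, blue), "K" (3x3 intrinsics, pixels), "k1" (the pictures are not rectified: a ray, as slopes to the right and down, at radius r is drawn at 1 + k1 r^2 times it, then the intrinsics apply), "rvec" (rotation vector, rad) and "tvec" (3), from world to camera coordinates, as OpenCV has them; the wrist camera has in their place "T_tool_cam" (4x4, takes a point from camera to tool coordinates, whose origin is the TCP and whose axes are the flange's). Camera axes: x right, y down, z forward; pixel columns grow to the right and rows downward; lengths in m; the calibration is good to about 2 mm. A picture is of the moment at which its call begins: read the wrist's pose just before it. There is no depth.
- bot.job_done(): hands the job in; it is judged then, once.
Trained networks look in a picture, given as the dict that the camera call returned (one of the last four; its "shot" number tells which), for a name from the list of things; names that differ only in an ending like _2 or _b are one class to them, and where a whole thing is asked for, a point or a joint stands for the part that bears it (a point fixed in the world has none). Each returns a list of dicts, best first, with "p" (0 to 1); they miss things now and then, are a little off and sometimes report something else, mostly with a low value. They report only what shows in the picture. A call takes as long as a camera call.
- bot.find_in(name, picture): "rect" ([left, top, width, height] in pixels, round what is visible of it).
- bot.mark_of(name, picture): "at" ([column, row] in pixels: a listed point, or the origin of a listed thing).
The state is a dict: "clock": time; "qpos": joint angles; "qd": joint speeds; "joint_efforts": joint torques, N m; "position": TCP position; "tool_rot": TCP orientation; "force": force on the tool from outside, world axes, zero at the start; "moment": the same for the moment, N m; "grip_width": finger opening in m; "finger_force": force on a finger pad.
Only numpy, scipy, OpenCV 4.12 (cv2) and the standard library are available. Lean on these libraries where they do the work, as an engineer would, in place of code of your own. Each camera call takes 0.05 s, during which the arm holds its last target. There are 200 camera calls.

## Working session

There is one attempt and no reset: what is moved stays moved. The work goes in short steps, Python scripts to look and compute and a tool call to move; the robot and the scene stay as the last step left them, time stands still between calls to the robot, and variables do not carry over. Pictures are saved under pics/ and viewed, at most 10 in all, crops included, and the job is handed in when it is done.

Besides the shell and the picture viewer there is one more tool, called after "Request:" by a JSON object that holds its "op" and its "data", one argument or row to a line. arm_command: Moves the arm, as the interface text tells. Its arguments: {"type":"object","properties":{"deltas":{"type":"array","items":{"type":"array"}},"newtons":{"type":"number"}},"required":["deltas"]}

```bash
mkdir -p pics; ls
cat > h.py <<'E'
import numpy as np, cv2
from scipy.spatial.transform import Rotation as R
from workcell import bot
def ray(pic,px,st=None):
    K=np.array(pic["K"],float);k1=pic["k1"]
    n=cv2.undistortPoints(np.array([[px]],float),K,np.array([k1,0,0,0,0.]))[0,0]
    d=np.array([n[0],n[1],1.])
    if "T_tool_cam" in pic:
        T=np.array(pic["T_tool_cam"]);Rt=R.from_euler("xyz",st["tool_rot"]).as_matrix()
        return Rt@T[:3,3]+np.array(st["position"]),Rt@T[:3,:3]@d
    M=R.from_rotvec(np.ravel(pic["rvec"])).as_matrix()
    return -M.T@np.ravel(pic["tvec"]),M.T@d
def atz(o,d,z): return o+d*(z-o[2])/d[2]
def tri(rays):
    A=0;b=0
    for o,d in rays:
        d=d/np.linalg.norm(d);P=np.eye(3)-np.outer(d,d);A=A+P;b=b+P@o
    x=np.linalg.solve(A,b)
    return x,[np.linalg.norm((np.eye(3)-np.outer(d,d)/(d@d))@(x-o)) for o,d in rays]
E
python3 - <<'E'
from h import *
s=bot.observe();print({k:np.round(v,3).tolist() for k,v in s.items()})
pp={}
for n in("side","top"):
    p=bot.grab_frame(n);pp[n]=p
    cv2.imwrite(f"pics/{n}0.png",p["frame"][:,:,::-1])
    for t,z in(("green_bar",.079),("green_hinge",.075)):
        for m in bot.mark_of(t,p)[:2]: print(n,t,m,atz(*ray(p,m["at"]),z).round(4))
    for t in("green_lid","red_lid"): print(n,t,bot.find_in(t,p)[:2])
E
```

```text
pics
{'clock': 0.0, 'qpos': [1.046, 0.522, -0.036, 1.6, 0.021, 1.021, -0.113], 'qd': [-0.001, 0.001, -0.002, 0.001, -0.002, 0.001, -0.0], 'joint_efforts': [-0.001, -92.709, 1.98, -36.992, 0.018, 0.008, 0.0], 'position': [0.274, -0.561, 0.404], 'tool_rot': [-3.14, 0.0, 0.455], 'force': [-0.44, 0.172, -0.529], 'moment': [0.003, 0.015, -0.012], 'finger_force': 0.0, 'grip_width': 0.085}
side green_bar {'at': [353.7, 170.2], 'p': 0.92} [ 0.4487 -0.3556  0.079 ]
side green_hinge {'at': [314.5, 195.2], 'p': 0.71} [ 0.4915 -0.1938  0.075 ]
side green_lid [{'rect': [292.1, 164.0, 73.8, 41.6], 'p': 0.56}]
side red_lid [{'rect': [188.8, 232.4, 95.5, 59.8], 'p': 0.84}]
top green_bar {'at': [408.1, 231.5], 'p': 0.56} [ 0.451  -0.3459  0.079 ]
top green_hinge {'at': [341.3, 215.9], 'p': 0.73} [ 0.4865 -0.1963  0.075 ]
top green_lid [{'rect': [337.7, 182.7, 73.2, 80.3], 'p': 0.89}]
top red_lid [{'rect': [165.7, 162.3, 80.0, 84.7], 'p': 0.78}]
```

View pics/top0.png

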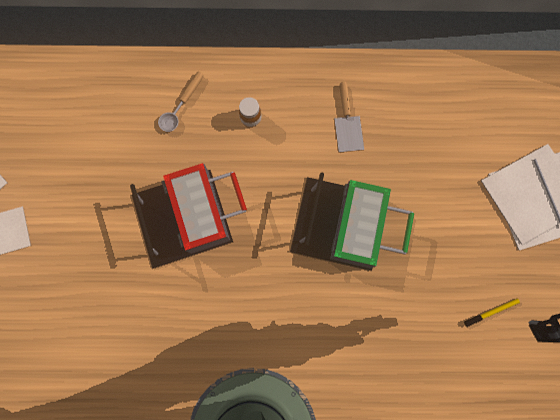

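View pics/side0.png

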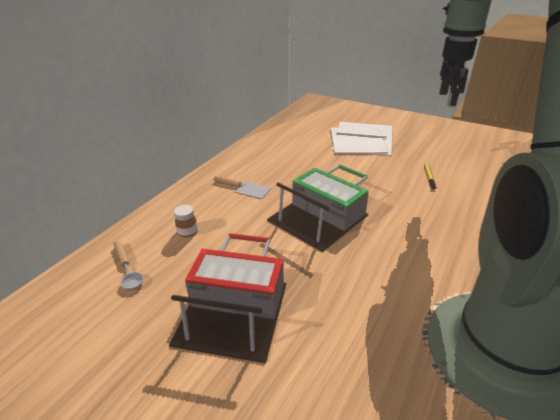

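The top picture shows the green case on the robot's right, with its bar at about (408,231), its hinge at (341,216) and its rail at about (320,205). The red case is on the left. The side picture agrees with this, and the hinge yaw comes out at about -0.23. A straight-down tool can carry the bar round the whole arc, so I'll go above the bar and check from there.

Request:
{"op": "arm_command", "data": {
  "deltas": [
    [[3.1,-1.4,0],[0,0,0],5],
    [[3.1,-1.4,0],[0,0,0],5],
    [[3.1,-1.4,0],[0,0,0],5],
    [[3.1,-1.4,0],[0,0,0],5],
    [[3.1,-1.4,0],[0,0,0],5],
    [[3.1,-1.4,0],[0,0,0],5],
    [[3.1,-1.4,0],[0,0,0],5],
    [[3.1,-1.4,0],[0,0,0],5],
    [[0,0,0],[0,0,0.138],5],
    [[0,0,0],[0,0,0.138],5],
    [[0,0,0],[0,0,0.138],5],
    [[0,0,0],[0,0,0.138],5],
    [[0,0,0],[0,0,0.138],5],
    [[0,0,0],[0,0,0],5],
    [[0,0,0],[0,0,0],5]
  ],
  "newtons": 30
}}

```text
clock: 2.0
position: [0.4482, -0.3518, 0.4047]
tool_rot: [3.142, 0.0, -0.231]
force: [0.2, 0.3, 0.4]
grip_width: 0.0499
finger_force: 0.0
```

```bash
cat > look.py <<'E'
from h import *
import sys
s=bot.observe();print(s["clock"],np.round(s["position"],4),np.round(s["tool_rot"],3),s["grip_width"],np.round(s["force"],1))
rays={"green_bar":[],"green_hinge":[]}
for n in("wrist","side","top"):
    s=bot.observe();p=bot.grab_frame(n)
    if n=="wrist":print(np.round(p["T_tool_cam"],3).tolist())
    cv2.imwrite(f"pics/{n}{sys.argv[1]}.png",p["frame"][:,:,::-1])
    for t,z in(("green_bar",.079),("green_hinge",.075)):
        for m in bot.mark_of(t,p)[:1]:
            r=ray(p,m["at"],s);rays[t].append(r);print(n,t,m,atz(*r,z).round(4))
for t in rays:
    if len(rays[t])>1:print(t,tri(rays[t]))
E
python3 look.py 1
```

```text
2.0 [ 0.4482 -0.3518  0.4047] [ 3.142  0.    -0.231] 0.049869615451191465 [0.2 0.3 0.4]
[[-0.0, -0.964, -0.265, 0.067], [1.0, -0.0, 0.002, -0.001], [-0.002, -0.265, 0.964, 0.031], [0.0, 0.0, 0.0, 1.0]]
wrist green_bar {'at': [267.9, 199.7], 'p': 0.66} [ 0.4482 -0.3437  0.079 ]
wrist green_hinge {'at': [120.5, 198.2], 'p': 0.88} [ 0.4842 -0.1945  0.075 ]
side green_hinge {'at': [316.7, 194.2], 'p': 0.8} [ 0.4886 -0.2007  0.075 ]
top green_bar {'at': [409.3, 231.8], 'p': 0.69} [ 0.4503 -0.3486  0.079 ]
top green_hinge {'at': [342.6, 216.4], 'p': 0.78} [ 0.4853 -0.1992  0.075 ]
green_bar (array([ 0.44962011, -0.34516632,  0.08859424]), [np.float64(0.000987139382875483), np.float64(0.000987139382875529)])
green_hinge (array([ 0.48526694, -0.19730843,  0.0786268 ]), [np.float64(0.0009241112018290177), np.float64(0.0016667890308646913), np.float64(0.001530726223554126)])
```

View pics/wrist1.png

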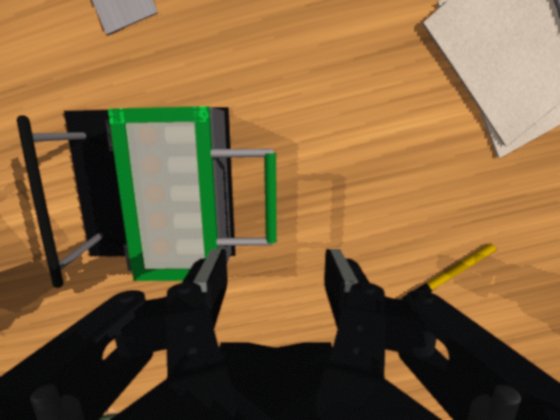

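The wrist picture shows the bar from (271,153) to (272,242), with its centre at about (271,197). That is 3 px to the right of the network's mark. This puts the bar at about (0.449,-0.347) and the hinge at about (0.485,-0.1965), 155 mm apart as it should be. I'll descend.

Request:
{"op": "arm_command", "data": {
  "deltas": [
    [[0,-0.5,2],[0,0,0],5],
    [[0,0,3],[0,0,0],5],
    [[0,0,3],[0,0,0],5],
    [[0,0,3],[0,0,0],5],
    [[0,0,2],[0,0,0],5],
    [[0,0,1],[0,0,0],5],
    [[0,0,1],[0,0,0],5],
    [[0,0,1],[0,0,0],5],
    [[0,0,1],[0,0,0],5],
    [[0,0,0],[0,0,0],5],
    [[0,0,0],[0,0,0],5]
  ]
}}

```text
clock: 3.55
position: [0.4494, -0.3471, 0.2349]
tool_rot: [3.142, -0.0, -0.235]
force: [-0.1, 0.1, 0.6]
grip_width: 0.0498
finger_force: 0.0
```

```bash
python3 look.py 2
```

```text
3.55 [ 0.4494 -0.3471  0.2349] [ 3.142 -0.    -0.235] 0.049822141239500406 [-0.1  0.1  0.6]
[[-0.0, -0.964, -0.265, 0.067], [1.0, -0.0, 0.002, -0.001], [-0.002, -0.265, 0.964, 0.031], [0.0, 0.0, 0.0, 1.0]]
wrist green_bar {'at': [271.6, 282.2], 'p': 0.95} [ 0.4481 -0.3444  0.079 ]
side green_bar {'at': [350.9, 171.9], 'p': 0.6} [ 0.452  -0.3431  0.079 ]
side green_hinge {'at': [314.6, 195.9], 'p': 0.96} [ 0.4899 -0.191   0.075 ]
top green_hinge {'at': [340.7, 215.1], 'p': 0.92} [ 0.4883 -0.1949  0.075 ]
green_bar (array([ 0.45040665, -0.34369094,  0.0798817 ]), [np.float64(0.0019159368065328603), np.float64(0.0019159368065328388)])
green_hinge (array([ 0.49012218, -0.19484018,  0.07232741]), [np.float64(0.001411276616429843), np.float64(0.0014112766164298312)])
```

View pics/wrist2.png

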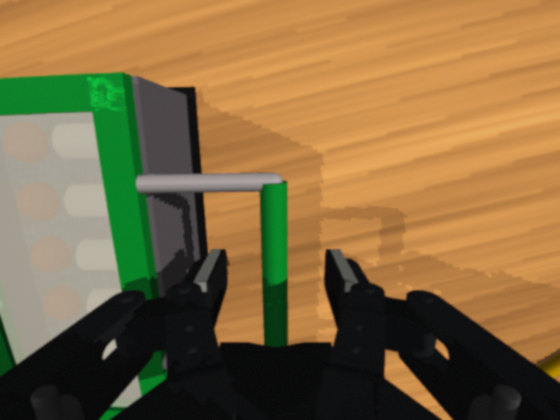

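The bar runs from (275,182) to (276,345) and sits midway between the fingertips at columns 226 and 326, parallel to the tool. I'll close.

Request:
{"op": "arm_command", "data": {
  "deltas": [
    [[0,0,0],[0,0,0],0.6],
    [[0,0,0],[0,0,0],0.6],
    [[0,0,0],[0,0,0],0.6],
    [[0,0,0],[0,0,0],0.6],
    [[0,0,0],[0,0,0],0.6],
    [[0,0,0],[0,0,0],0.6],
    [[0,0,0],[0,0,0],0.6],
    [[0,0,0],[0,0,0],0.6]
  ],
  "newtons": 30
}}

```text
clock: 4.8
position: [0.4494, -0.3469, 0.2347]
tool_rot: [-3.141, 0.0, -0.235]
force: [-0.7, 4.3, 4.8]
grip_width: 0.0111
finger_force: 29.4
```

```bash
python3 -c "
import numpy as np
q=np.linspace(0,2.5,26);y=-15.5*np.cos(q)+.4*np.sin(q);z=15.5*np.sin(q)+.4*np.cos(q)
for i in range(25):print(round(q[i+1],2),round(-(y[i+1]-y[i]),2),round(-(z[i+1]-z[i]),2))"
```

```text
0.1 -0.12 -1.55
0.2 -0.27 -1.53
0.3 -0.42 -1.49
0.4 -0.57 -1.44
0.5 -0.71 -1.38
0.6 -0.84 -1.3
0.7 -0.97 -1.21
0.8 -1.09 -1.11
0.9 -1.19 -0.99
1.0 -1.28 -0.87
1.1 -1.36 -0.74
1.2 -1.43 -0.6
1.3 -1.48 -0.45
1.4 -1.52 -0.3
1.5 -1.54 -0.15
1.6 -1.55 0.01
1.7 -1.54 0.16
1.8 -1.52 0.32
1.9 -1.48 0.47
2.0 -1.42 0.61
2.1 -1.36 0.75
2.2 -1.27 0.88
2.3 -1.18 1.0
2.4 -1.07 1.12
2.5 -0.96 1.22
```

Request:
{"op": "arm_command", "data": {
  "deltas": [
    [[0,-0.12,-1.55],[0,0,0],0.6],
    [[0,-0.27,-1.53],[0,0,0],0.6],
    [[0,-0.42,-1.49],[0,0,0],0.6],
    [[0,-0.57,-1.44],[0,0,0],0.6],
    [[0,-0.71,-1.38],[0,0,0],0.6],
    [[0,0,0],[0,0,0],0.6],
    [[0,0,0],[0,0,0],0.6]
  ]
}}

```text
clock: 5.5
position: [0.4538, -0.3269, 0.3099]
tool_rot: [3.14, -0.001, -0.236]
force: [-5.0, -4.1, 1.6]
grip_width: 0.011
finger_force: 29.5
```

```bash
python3 look.py 3|grep -v "^\[\["
```

```text
5.5 [ 0.4538 -0.3269  0.3099] [ 3.14e+00 -1.00e-03 -2.36e-01] 0.010969112077551508 [-5.  -4.1  1.6]
wrist green_bar {'at': [276.6, 277.2], 'p': 0.66} [ 0.4159 -0.3187  0.079 ]
wrist green_hinge {'at': [92.9, 225.8], 'p': 0.89} [ 0.4851 -0.197   0.075 ]
side green_bar {'at': [347.9, 150.3], 'p': 0.75} [ 0.5098 -0.4597  0.079 ]
side green_hinge {'at': [315.7, 194.9], 'p': 0.64} [ 0.4894 -0.1965  0.075 ]
top green_bar {'at': [409.9, 223.8], 'p': 0.82} [ 0.4686 -0.3508  0.079 ]
top green_hinge {'at': [340.8, 219.6], 'p': 0.61} [ 0.4779 -0.195   0.075 ]
green_bar (array([ 0.45723159, -0.32742307,  0.15418694]), [np.float64(0.0023519330088408916), np.float64(0.0038190848500752493), np.float64(0.0020832518030217515)])
green_hinge (array([ 0.48381767, -0.19528261,  0.07469953]), [np.float64(0.001639940651461662), np.float64(0.005056086804123515), np.float64(0.005773697617455045)])
```

The bar is at z = 0.154 as predicted and the forces are small, so I'll continue.

Request:
{"op": "arm_command", "data": {
  "deltas": [
    [[0,-0.84,-1.3],[0,0,0],0.6],
    [[0,-0.97,-1.21],[0,0,0],0.6],
    [[0,-1.09,-1.11],[0,0,0],0.6],
    [[0,-1.19,-0.99],[0,0,0],0.6],
    [[0,-1.28,-0.87],[0,0,0],0.6],
    [[0,-1.36,-0.74],[0,0,0],0.6],
    [[0,-1.43,-0.6],[0,0,0],0.6],
    [[0,-1.48,-0.45],[0,0,0],0.6],
    [[0,-1.52,-0.3],[0,0,0],0.6],
    [[0,-1.54,-0.15],[0,0,0],0.6],
    [[0,0,0],[0,0,0],0.6],
    [[0,0,0],[0,0,0],0.6]
  ]
}}

```text
clock: 7.15
position: [0.4831, -0.2025, 0.3866]
tool_rot: [3.142, 0.001, -0.235]
force: [-8.1, 0.5, 5.3]
grip_width: 0.0109
finger_force: 31.6
```

```bash
python3 look.py 4|grep -v "^\[\["
```

```text
7.15 [ 0.4831 -0.2025  0.3866] [ 3.142e+00  1.000e-03 -2.350e-01] 0.010878178069045211 [-8.1  0.5  5.3]
wrist green_bar {'at': [275.0, 282.0], 'p': 0.85} [ 0.4003 -0.182   0.079 ]
wrist green_hinge {'at': [265.4, 202.6], 'p': 0.69} [ 0.4837 -0.1924  0.075 ]
side green_hinge {'at': [314.8, 190.6], 'p': 0.65} [ 0.5006 -0.2137  0.075 ]
top green_hinge {'at': [338.3, 214.8], 'p': 0.71} [ 0.489  -0.1895  0.075 ]
green_hinge (array([ 0.48766672, -0.19051856,  0.09106979]), [np.float64(0.0032901711916193126), np.float64(0.002082310728718795), np.float64(0.003422526452745237)])
```

View pics/side4.png

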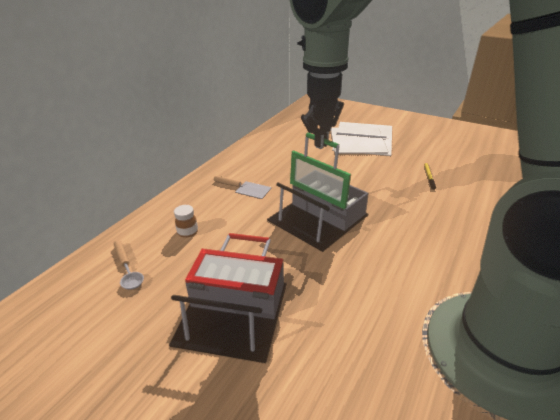

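The lid is nearly upright, with the bar held at about (322,140) in the side view. I'll go on over and slow down towards the rail, with a small sideways relief.

Request:
{"op": "arm_command", "data": {
  "deltas": [
    [[-0.1,-1.55,0.01],[0,0,0],0.6],
    [[-0.1,-1.54,0.16],[0,0,0],0.6],
    [[-0.05,-1.52,0.32],[0,0,0],0.6],
    [[0,-1.48,0.47],[0,0,0],0.6],
    [[0,-1.42,0.61],[0,0,0],0.6],
    [[0,-1.36,0.75],[0,0,0],0.6],
    [[0,-1.27,0.88],[0,0,0],0.6],
    [[0,-1.18,1.0],[0,0,0],0.6],
    [[0,-0.54,0.56],[0,0,0],0.6],
    [[0,-0.53,0.56],[0,0,0],0.6],
    [[0,0,0],[0,0,0],0.6],
    [[0,0,0],[0,0,0],0.6]
  ]
}}

```text
clock: 8.8
position: [0.51, -0.0821, 0.3325]
tool_rot: [-3.141, 0.001, -0.235]
force: [-4.5, 6.2, 5.0]
grip_width: 0.0108
finger_force: 32.3
```

```bash
python3 look.py 5|grep -v "^\[\["
```

```text
8.8 [ 0.51   -0.0821  0.3325] [-3.141e+00  1.000e-03 -2.350e-01] 0.010798227017522801 [-4.5  6.2  5. ]
wrist green_bar {'at': [273.0, 280.5], 'p': 0.82} [ 0.458  -0.0671  0.079 ]
wrist green_hinge {'at': [418.8, 213.1], 'p': 0.81} [ 0.4862 -0.1938  0.075 ]
side green_bar {'at': [286.2, 179.2], 'p': 0.66} [ 0.5922 -0.2216  0.079 ]
side green_hinge {'at': [313.6, 193.5], 'p': 0.92} [ 0.4972 -0.1998  0.075 ]
top green_hinge {'at': [337.9, 214.6], 'p': 0.97} [ 0.4894 -0.1886  0.075 ]
green_bar (array([ 0.51066363, -0.08046274,  0.17912813]), [np.float64(5.7753132169365724e-05), np.float64(5.775313216930958e-05)])
green_hinge (array([ 0.48968196, -0.18815475,  0.08423342]), [np.float64(0.001616037092709782), np.float64(0.0017679692927046907), np.float64(0.00203942101164678)])
```

Request:
{"op": "arm_command", "data": {
  "deltas": [
    [[0,-0.33,0.4],[0,0,0],0.6],
    [[0,-0.25,0.3],[0,0,0],0.6],
    [[0,-0.16,0.2],[0,0,0],0.6],
    [[0,-0.12,0.16],[0,0,0],0.6],
    [[0,-0.1,0.15],[0,0,0],0.6],
    [[0,0,0.05],[0,0,0],0.6],
    [[0,0,0],[0,0,0],0.6],
    [[0,0,0],[0,0,0],0.6]
  ]
}}

```text
clock: 10.05
position: [0.5121, -0.0729, 0.32]
tool_rot: [-3.141, 0.001, -0.236]
force: [-4.5, 6.7, 3.0]
grip_width: 0.0108
finger_force: 32.7
```

There's no clear contact with the stop yet, so I'll feel downward in 1 mm steps along the arc.

Request:
{"op": "arm_command", "data": {
  "deltas": [
    [[0,-0.08,0.1],[0,0,0],0.6],
    [[0,0,0],[0,0,0],0.6],
    [[0,0,0],[0,0,0],0.6]
  ]
}}

```text
clock: 10.35
position: [0.5123, -0.0723, 0.3192]
tool_rot: [3.142, 0.001, -0.236]
force: [-5.8, 4.0, 7.1]
grip_width: 0.0107
finger_force: 33.2
```

Request:
{"op": "arm_command", "data": {
  "deltas": [
    [[0,-0.08,0.1],[0,0,0],0.6],
    [[0,0,0],[0,0,0],0.6],
    [[0,0,0],[0,0,0],0.6]
  ]
}}

```text
clock: 10.65
position: [0.5124, -0.0721, 0.3188]
tool_rot: [3.141, 0.0, -0.236]
force: [-11.1, 1.5, 20.5]
grip_width: 0.0103
finger_force: 34.5
```

```bash
python3 look.py 6|grep -v "^\[\["
```

```text
10.65 [ 0.5124 -0.0721  0.3188] [ 3.141  0.    -0.236] 0.01029620356954801 [-11.1   1.5  20.5]
wrist green_bar {'at': [274.7, 286.4], 'p': 0.9} [ 0.4623 -0.0592  0.079 ]
wrist green_hinge {'at': [441.2, 220.0], 'p': 0.68} [ 0.4842 -0.1946  0.075 ]
side green_bar {'at': [283.8, 186.8], 'p': 0.57} [ 0.5786 -0.1849  0.079 ]
side green_hinge {'at': [316.5, 196.9], 'p': 0.93} [ 0.4835 -0.1892  0.075 ]
top green_hinge {'at': [340.2, 217.2], 'p': 0.79} [ 0.4834 -0.1937  0.075 ]
green_bar (array([ 0.51031966, -0.07010462,  0.16489352]), [np.float64(0.000873409860934348), np.float64(0.0008734098609342815)])
green_hinge (array([ 0.4842555 , -0.19410966,  0.07286723]), [np.float64(0.001532447593360071), np.float64(0.0016450382640437636), np.float64(0.00044763776581116884)])
```

The force jumped to 20 N with the bar at z = 0.165, which is the rest height, so the lid is on its stop. I'll relieve 1 mm and open.

Request:
{"op": "arm_command", "data": {
  "deltas": [
    [[0,0.08,-0.1],[0,0,0],0.6],
    [[0,0,0],[0,0,0],1.5],
    [[0,0,0],[0,0,0],2.5],
    [[0,0,0],[0,0,0],4],
    [[0,0,0],[0,0,0],5],
    [[0,0,0],[0,0,0],5],
    [[0,0,0],[0,0,0],5],
    [[0,0,0],[0,0,0],5]
  ]
}}

```text
clock: 11.9
position: [0.5127, -0.0721, 0.319]
tool_rot: [3.142, -0.0, -0.235]
force: [1.0, 0.2, -0.1]
grip_width: 0.0502
finger_force: 0.0
```

```bash
python3 look.py 7|grep -v "^\[\["
```

```text
11.9 [ 0.5127 -0.0721  0.319 ] [ 3.142 -0.    -0.235] 0.05021741348043511 [ 1.   0.2 -0.1]
wrist green_bar {'at': [275.1, 282.2], 'p': 0.91} [ 0.4661 -0.0603  0.079 ]
wrist green_hinge {'at': [438.2, 218.6], 'p': 0.72} [ 0.4864 -0.1923  0.075 ]
side green_bar {'at': [283.0, 189.2], 'p': 0.94} [ 0.5746 -0.1737  0.079 ]
side green_hinge {'at': [319.6, 195.0], 'p': 0.74} [ 0.4804 -0.201   0.075 ]
green_bar (array([ 0.51071419, -0.06922204,  0.15927556]), [np.float64(0.0020673156780894085), np.float64(0.002067315678089402)])
green_hinge (array([ 0.48229296, -0.19722101,  0.07327737]), [np.float64(0.004421030968305739), np.float64(0.004421030968305497)])
```

View pics/wrist7.png

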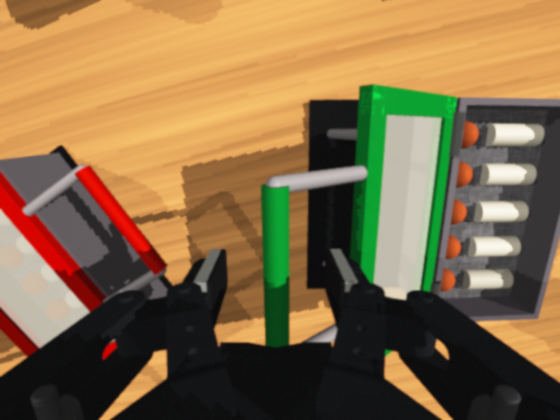

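The bar at column 276 is free between the open fingers at columns 226 and 326. The lid lies back, and the red lid at the left is untouched. I'll retreat straight up.

Request:
{"op": "arm_command", "data": {
  "deltas": [
    [[0,0,-1],[0,0,0],5],
    [[0,0,-2],[0,0,0],5],
    [[0,0,-3],[0,0,0],5],
    [[0,0,-3],[0,0,0],5],
    [[0,0,-3],[0,0,0],5],
    [[0,0,0],[0,0,0],5],
    [[0,0,0],[0,0,0],5],
    [[0,0,0],[0,0,0],5]
  ]
}}

```text
clock: 13.15
position: [0.5124, -0.072, 0.4385]
tool_rot: [3.141, 0.001, -0.235]
force: [0.6, -0.8, -0.1]
grip_width: 0.0498
finger_force: 0.0
```

```bash
python3 look.py 8|grep -v "^\[\["
```

```text
13.15 [ 0.5124 -0.072   0.4385] [ 3.141e+00  1.000e-03 -2.350e-01] 0.049847183257443514 [ 0.6 -0.8 -0.1]
wrist green_bar {'at': [273.8, 214.7], 'p': 0.71} [ 0.4859 -0.0637  0.079 ]
wrist green_hinge {'at': [387.9, 187.7], 'p': 0.73} [ 0.4855 -0.1976  0.075 ]
side green_bar {'at': [285.1, 187.3], 'p': 0.64} [ 0.5743 -0.1845  0.079 ]
side green_hinge {'at': [314.5, 195.3], 'p': 0.81} [ 0.4913 -0.1934  0.075 ]
top green_hinge {'at': [341.5, 218.1], 'p': 0.83} [ 0.4814 -0.1966  0.075 ]
green_bar (array([ 0.50874622, -0.07008961,  0.16343545]), [np.float64(0.0008010758540008362), np.float64(0.0008010758540008369)])
green_hinge (array([ 0.48619838, -0.19588853,  0.07486492]), [np.float64(0.001748236897346931), np.float64(0.00571448257640213), np.float64(0.004804947438717304)])
```

View pics/side8.png

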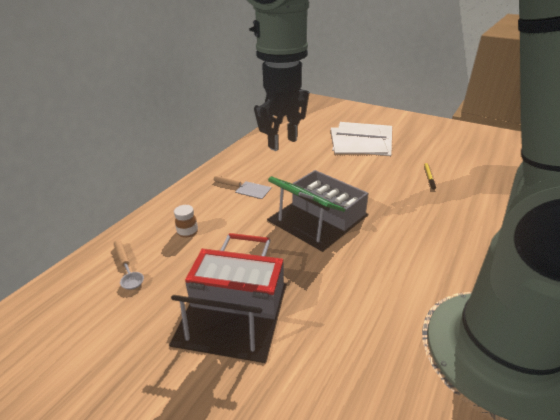

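The green lid lies back on its rail at about (305,192), with the bar at z ≈ 0.163. The red lid is shut at (235,270) and the gripper is clear.

```bash
python3 -c "
from workcell import bot
print(bot.job_done())"
```

```text
the job is handed in; nothing more can be done
None
```

The green lid was swung over, lowered gently onto its rest rail and released, the red lid stayed shut, and I handed the job in at about 13 s of the 42 s allowed; no verdict was returned.

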